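Pass a printed bush through the two-gate hatch of a drying box

ROBOT

A 7-joint arm with a two-finger parallel gripper is mounted at the origin on the work surface. World frame = base frame: x ahead of the robot, y to its left, z up, the work surface at z = 0. Lengths are in m, angles in rad, forces in N, time in s.
With the tool pointing down it reaches from about 0.35 to 0.9 m from the base axis. Payload 8.1 kg.
Tool frame: the origin (TCP) lies midway between the tips of the shut fingers; the grasp point (between the pads) lies arm.tcp_to_grasp behind it (arm.tcp_to_grasp is the distance from the TCP to the grasp point, in m); z points along the fingers, y is the line along which they close (so a half turn about z gives the same grasp; the last joint's range is limited). The gripper opens to 92 mm and grips with 3 to 60 N. Pads are 19 mm wide; open, the fingers measure 130 mm over their backs; the gripper's body (75 mm by 190 mm) begins 47 mm behind the grasp point.
Start: joints at [-0.103, 0.434, 0.025, 1.573, -0.012, 1.134, -0.075], TCP at [0.625, -0, 0.227] pointing down, gripper open.
Joint ranges: [-2.62, 2.62], [-0.44, 2.09], [-1.27, 1.32], [0.08, 2.57], [-1.32, 4.46], [0.12, 2], [-2.74, 2.74]. Speed limits (rad/s): [2.22, 2.22, 3.01, 3.01, 3.14, 3.14, 3.14].

INTERFACE

Orientations are given as a rotation vector (axis times angle).
In Python, from cell import observe, get_image, arm gives the robot as it stands. The module is installed in compiled form; this text tells all that it offers.
- The arm moves only by the tool drive_tool, never from a script. Its argument "steps" is a list of rows, each a list of 5 numbers: the closure, from 0 (fully open) to 1 (shut), then the shift along the world's x, y, z in mm, then the turn about the world's z in rad. In form: [[hand, x, y, z, roll], ...]. A call has 1 to 20 rows; each row shifts and turns the commanded pose from where the row before left it; what a row does not reach is not made up. A row lasts 1/12 s, in which the tool goes at most 41.7 mm and 7.16 degrees, less where a joint would pass 70% of its speed; a pose out of reach is approached as far as the arm can. A call with a gripper value outside its range is refused whole. The fingers move at their own pace and stop on an object; "grip_force" is the grip in N (left out, the last holds). Time passes only in rows, so rows that do not move let the fingers close. It gives the time, the measured TCP pose, the force, the opening and the grip force at its end, in the units of the state.
- observe(): the state, without advancing time (a new reading comes with each control period).
- get_image(name): name is "scene" or "side" or "wrist"; returns a dict with "image" (420x560x3 uint8, red, green, blue), "vfov" (degrees; the focal length in pixels is half the picture's height over the tangent of half this angle, whatever the lens; pixels are square), "cx", "cy" (the principal point, pixels), "xyz" and "attitude" of the camera in the world. Camera axes: x right, y down, z forward; pixel columns grow to the right and rows downward; lengths in m; the calibration is good to about 2 mm. A picture is of the moment at which its call begins. There is no depth.
- arm.sign_off(): hands the job in; it is judged then, once.
The state is a dict: "clock": time; "joints": joint angles; "dq": joint speeds; "joint_efforts": joint torques, N m; "position": TCP position; "ee_rot": TCP orientation; "force": force on the tool from outside, world axes, zero at the start; "ft_torque": the same for the moment, N m; "width": opening from 0.0 (shut) to 1.0 (fully open); "gripper_force": force on a finger pad.
Only numpy, scipy, OpenCV 4.12 (cv2) and the standard library are available. Lean on these libraries where they do the work, as an engineer would, in place of code of your own. Each camera call takes 0.05 s, during which the arm holds its last target. There are 200 camera calls.

TASK

Put the tall flanged bush (not the short flanged one, nor the tall one without a flange) into the hatch through its open top, and slide the outer (top) gate fully shut over it. Only when the outer gate is shut, draw the inner gate open by its handle so that the bush drops into the drying box below, and leave the outer gate shut; the two gates must never be open together.

Things in the scene. Friction and masses are not known exactly. Their poses are not given: they have to be found in the camera images.
- bush_mid (a point): Middle (on the axis, 25 mm above the foot) of the tall flanged bush: black printed plastic, 50 mm tall, 45 g, standing on its flange. Flange 46 mm across, 8 mm high; round barrel above it 34 mm across, hole in its top; z up. Two loose black look-alikes stand near: a short flanged bush (26 mm tall) and a tall sleeve without flange (50 mm tall, 34 mm across).
- hatch (a point): Upright fixed shaft, inside 150 (own x) by 90 mm (own y), walls 6 mm, yaw varies, z up. Point: centre of the upper chamber's floor (top of the shut inner gate), 71 mm above the table. Clear chamber walls rise 62 mm from it, the outer gate's flat top lies at 70 mm. Grip the bush across the hatch's x: that way fingers have room. Drying box floor 66 mm below; 100 mm tall cartridge at the +x side.
- outer_gate (a joint): Aluminium plate over the chamber, slides along the hatch's y. Metres: 0 fully shut, about 0.1 (start) open, moved towards hatch +y; stops at 0 and 0.11. Friction 1.5 N, stays where left. Handle: upright black fin on it, 44 mm along x, 10 mm thick along y, 37 mm tall, top 105 mm above hatch, centre at hatch x = 0, y = 35 mm + value.
- inner_gate (a joint): Aluminium plate, the chamber's floor, slides along the hatch's y. Metres: 0 fully shut (start), 0.10 fully open, drawn towards hatch -y. Friction 1.5 N, stays where left. Handle: tall upright black fin outside the shaft, 44 mm along x, 10 mm thick along y, top 105 mm above hatch, reaching down to the plate, centre at hatch x = 0, y = -95 mm - value.
Not all that is in view belongs to the job. Leave any green or turquoise look-alike of the part that bears bush_mid alone.

How it is judged:
By the outcome, as a careful person would: the job done as asked, in the order asked, and still so for the second after the job is handed in, with the robot touching nothing.
It also fails if it takes over 70 s, if anything falls off the work surface, if the arm or the gripper's body presses on something with over 40 N, if the wrist force passes 120 N, or if a joint passes its speed limit or range.

## Working session

There is one attempt and no reset: what is moved stays moved. The work goes in short steps, Python scripts to look and compute and a tool call to move; the robot and the scene stay as the last step left them, time stands still between calls to the robot, and variables do not carry over. Pictures are saved under pics/ and viewed, at most 10 in all, crops included, and the job is handed in when it is done.

Besides the shell and the picture viewer there is one more tool, called after "Call:" as name([rows], argument=value, ...), one row to a line, values as JSON. drive_tool: Moves the arm, as the interface text tells. Its arguments: {"type":"object","properties":{"steps":{"type":"array"},"grip_force":{"type":"number"}},"required":["steps"]}

```bash
mkdir -p pics
cat > h.py <<'E'
import numpy as np, cv2
from cell import observe, get_image, arm
from scipy.spatial.transform import Rotation as R
import pickle
def snap(n,f):
    d=get_image(n); cv2.imwrite(f'pics/{f}.png',d['image'][:,:,::-1]); pickle.dump(d,open(f'pics/{f}.pkl','wb')); return d
def rot(d):
    a=np.array(d['attitude'],float)
    return a if a.shape==(3,3) else (R.from_rotvec(a).as_matrix() if a.size==3 else R.from_quat(a).as_matrix())
def ray(f,u,v):
    d=pickle.load(open(f'pics/{f}.pkl','rb')); fo=210/np.tan(np.radians(d['vfov'])/2)
    return np.array(d['xyz']), rot(d)@np.array([(u-d['cx'])/fo,(v-d['cy'])/fo,1])
def onz(f,u,v,z):
    c,r=ray(f,u,v); return c+r*(z-c[2])/r[2]
def proj(f,p):
    d=pickle.load(open(f'pics/{f}.pkl','rb')); fo=210/np.tan(np.radians(d['vfov'])/2)
    q=rot(d).T@(np.array(p)-np.array(d['xyz'])); return q[:2]/q[2]*fo+[d['cx'],d['cy']]
E
python3 - <<'E'
from h import *
for n in ['scene','side','wrist']:
    d=snap(n,n+'0'); print(n,d['vfov'],d['cx'],d['cy'],d['xyz'],d['attitude'])
im=np.vstack([np.hstack([cv2.imread('pics/scene0.png'),cv2.imread('pics/side0.png')])]); 
print(observe(),arm.tcp_to_grasp)
E
```

```text
scene 51.123014810426916 289.10364416600396 212.27466716500612 [ 0.43428372 -0.33216135  0.92550619] [-2.79733048  0.53694299 -0.06716894]
side 57.00305214012016 280.61431287859233 207.81861077978866 [ 0.21692296 -0.24703745  0.62235495] [-2.29683746  1.22875713 -0.36450701]
wrist 61.547759335314794 274.2352165834385 207.77953407267054 [0.62451908 0.06547667 0.38300041] [ 2.89335154e+00  1.29738290e-03 -2.54821621e-03]
{'clock': 0.15, 'joints': array([-0.10260387,  0.4350271 ,  0.02496904,  1.57384   , -0.01160389,
        1.13400553, -0.07511166]), 'dq': array([ 0.00132193, -0.00187417, -0.00016719, -0.00274898, -0.00094763,
        0.00067546,  0.00072641]), 'joint_efforts': array([ 9.13879558e-04, -6.68263149e+01,  9.85680185e-01, -3.14695251e+01,
       -6.03506877e-02,  3.94195947e-02,  8.07748006e-05]), 'position': array([ 6.24634438e-01, -3.84118257e-05,  2.26166057e-01]), 'ee_rot': array([-2.22100601e+00, -2.22084395e+00,  1.36467940e-03]), 'force': array([-0.38466895,  0.1752982 ,  0.60400629]), 'ft_torque': array([ 0.01523909, -0.00730555, -0.0430989 ]), 'gripper_force': 0.0, 'width': 1.0011284065028005} 0.0188
```

View pics/scene0.png

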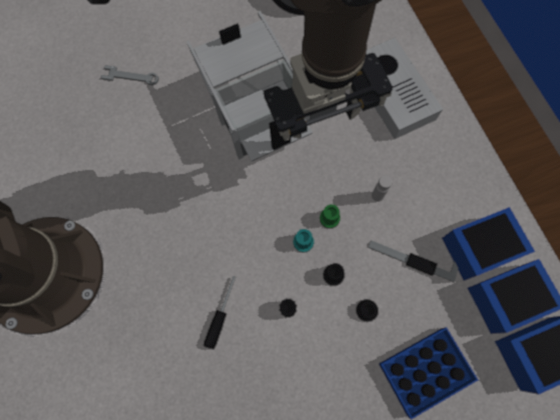

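View pics/side0.png

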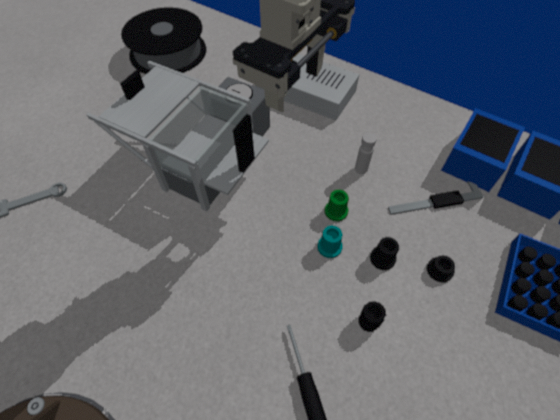

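Black candidates:
- Side (385,253), scene (334,274): tall and wider at the foot, so it fits the description.
- Side (441,268), scene (367,310): short and flanged.
- Side (372,316), scene (288,308): plain sleeve.

The hatch is at side (190,120). I'll confirm with enlarged crops.

Run:
```python
from h import *
s=cv2.imread('pics/side0.png'); c=cv2.imread('pics/scene0.png')
k=lambda i,x,y,w,h,f: cv2.resize(i[y:y+h,x:x+w],None,fx=f,fy=f,interpolation=cv2.INTER_CUBIC)
a=np.hstack([k(s,350,225,100,112,4),k(c,270,240,100,112,4)])
a=cv2.convertScaleAbs(a,alpha=1.6,beta=20)
cv2.imwrite('pics/crop1.png',a)
cv2.imwrite('pics/crop2.png',k(s,80,50,200,160,3.75))
```

```text
(no output)
```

View pics/crop1.png

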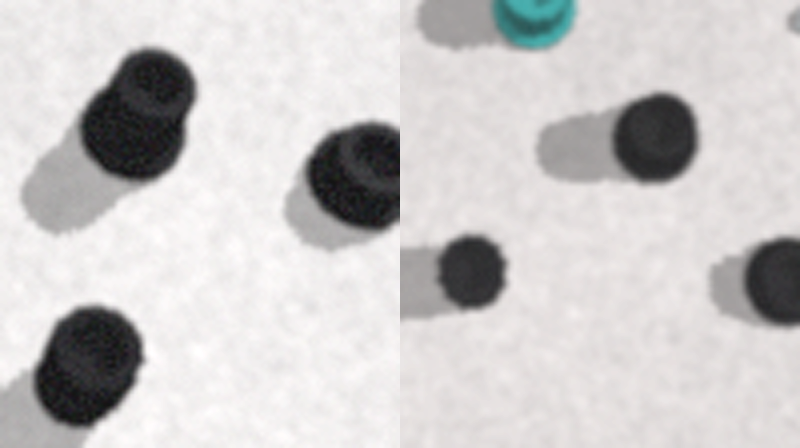

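View pics/crop2.png

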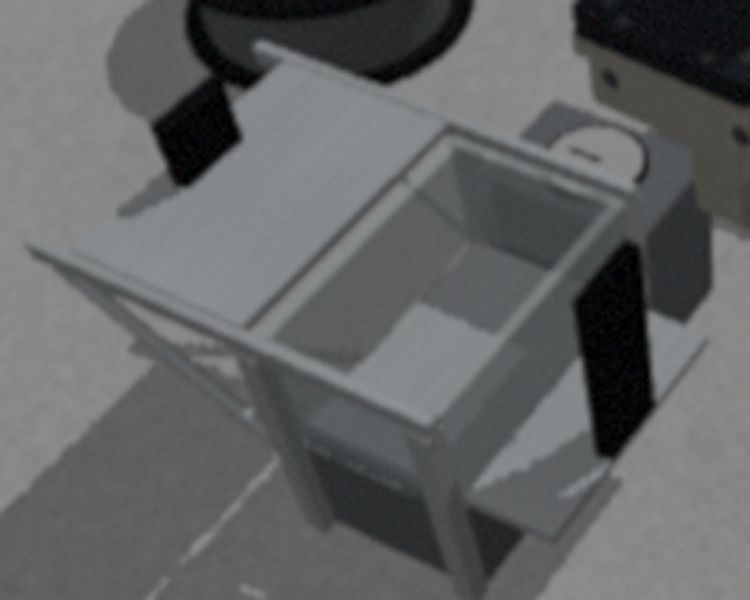

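The crop confirms it: the tall flanged bush is at side (385,253), with its top ring at about (388,246). The hatch crop shows the outer gate open, with its fin at upper left and the inner fin at right.

Run:
```python
from h import *
np.set_printoptions(precision=4,suppress=True)
b=onz('side0',388.25,246.2,.05); print('bush top side',b,'scene',onz('scene0',334.5,273.2,.05), 'foot', onz('side0',350+131/4,225+140/4,.0))
k=lambda x,y:(80+x/3.75,50+y/3.75)
o1,o2=[onz('side0',*k(*p),.176) for p in((152,125),(222,80))]
i1,i2=[onz('side0',*k(*p),.176) for p in((577,298),(633,243))]
print(o1,o2,i1,i2)
O=(o1+o2)/2;I=(i1+i2)/2; v=(O-I)[:2]; print('len',np.linalg.norm(v),'y dir',np.degrees(np.arctan2(v[1],v[0])))
for a,b in((o1,o2),(i1,i2)):
    w=(b-a)[:2];print(np.linalg.norm(w),np.degrees(np.arctan2(w[1],w[0])))
for n,(p,q) in dict(near=((35,245),(435,430)),far=((262,45),(635,195))).items():
    P,Q=[onz('side0',*k(*s),.141) for s in(p,q)]; w=(P-Q)[:2];print(n,P,Q,np.linalg.norm(w),np.degrees(np.arctan2(w[1],w[0])))
```

```text
bush top side [ 0.5642 -0.2286  0.05  ] scene [ 0.5627 -0.2331  0.05  ] foot [ 0.5641 -0.2306  0.    ]
[0.5213 0.2947 0.176 ] [0.563  0.2911 0.176 ] [0.5427 0.0612 0.176 ] [0.5826 0.0611 0.176 ]
len 0.23264417791588057 y dir 95.05704061140659
0.04184576515537463 -4.973006640314529
0.039919578832017445 -0.19839810712548603
near [0.4541 0.3193 0.141 ] [0.4725 0.0884 0.141 ] 0.2316045817851429 94.56825794112127
far [0.6226 0.3365 0.141 ] [0.6385 0.104  0.141 ] 0.23298734859599943 93.90899220563404
```

View pics/wrist0.png

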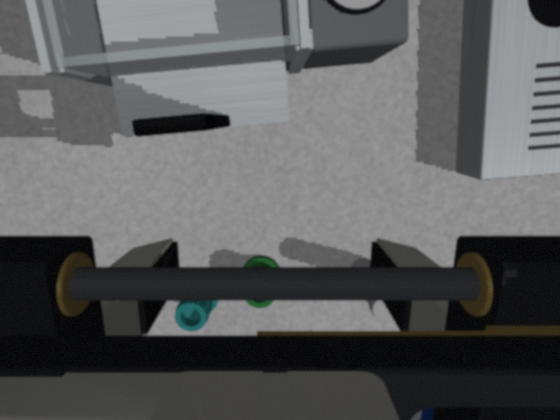

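Call:
drive_tool([
  [0,-12,-38,0,0],
  [0,-12,-38,0,0],
  [0,-12,-38,0,0],
  [0,-12,-38,0,0],
  [0,-12,-38,0,0],
  [0,-1,-41,-20,0],
  [0,0,0,-30,0],
  [0,0,0,-30,0],
  [0,0,0,0,0],
  [0,0,0,0,0],
])

```text
clock: 0.98
position: [0.563, -0.2269, 0.1474]
ee_rot: [-2.219, -2.219, 0.002]
force: [0.0, -0.6, 1.4]
width: 1.001
gripper_force: 0.0
```

Run:
```python
from h import *
np.set_printoptions(precision=4,suppress=True)
for n,u,v,z in(('short',367,310,.02),('sleeve',288,308,.04),('teal',304,241,.03),('green',331,216,.03)): print(n,onz('scene0',u,v,z))
snap('wrist','w1'); snap('side','s1'); print(observe()['position'])
cv2.imwrite('pics/c3.png',np.hstack([cv2.imread('pics/w1.png')[:,60:460],cv2.imread('pics/s1.png')[60:480,160:560].copy() if 0 else cv2.imread('pics/s1.png')[:,160:560]]))
```

```text
short [ 0.5984 -0.3223  0.02  ]
sleeve [ 0.4515 -0.2613  0.04  ]
teal [ 0.5333 -0.1452  0.03  ]
green [ 0.6072 -0.1161  0.03  ]
[ 0.5651 -0.2272  0.15  ]
```

View pics/c3.png

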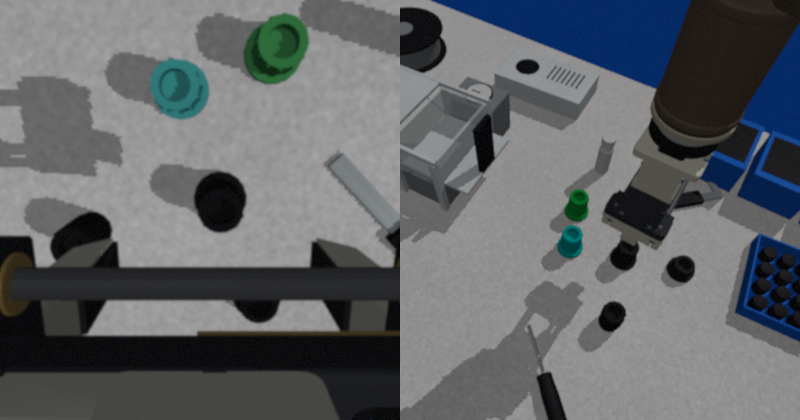

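Run:
```python
from h import *
print(onz('w1',281,208,.05), onz('w1',280,196,.004), onz('w1',140,242,.045),observe()['position'])
```

```text
[ 0.56735197 -0.22579559  0.05      ] [ 0.56715467 -0.22663029  0.004     ] [ 0.45775046 -0.25458741  0.045     ] [ 0.56511613 -0.22717272  0.15002527]
```

Call:
drive_tool([
  [0,1,-1,-25,0],
  [0,0,0,-25,0],
  [0,0,0,-25,0],
  [0,0,0,-25,0],
  [0,0,0,-20,0],
  [0,0,0,-10,0],
  [0,0,0,0,0],
  [0,0,0,0,0],
  [0,0,0,0,0],
])

```text
clock: 1.83
position: [0.5666, -0.2288, 0.0204]
ee_rot: [2.219, 2.22, 0.002]
force: [0.5, 0.4, -0.3]
width: 0.998
gripper_force: 0.0
```

Call:
drive_tool([
  [1,0,0,0,0],
  [1,0,0,0,0],
  [1,0,0,0,0],
  [1,0,0,0,0],
  [1,0,0,0,0],
  [1,0,0,0,0],
  [1,0,0,0,0],
  [1,0,0,0,0],
  [1,0,0,0,0],
  [1,0,0,0,0],
  [1,0,0,0,0],
  [1,0,0,0,0],
], grip_force=15)

```text
clock: 2.83
position: [0.5651, -0.2285, 0.0184]
ee_rot: [-2.222, -2.221, -0.0]
force: [0.4, 0.1, -0.1]
width: 0.364
gripper_force: 15.0
```

Call:
drive_tool([
  [1,0,0,15,0],
  [1,0,0,30,0],
  [1,0,0,35,0],
  [1,0,0,35,0],
  [1,0,0,35,0],
  [1,0,0,35,0],
  [1,0,10,25,0.04],
  [1,0,25,0,0.038],
  [1,0,30,0,0],
  [1,0,30,0,0],
  [1,0,30,0,0],
  [1,0,30,0,0],
  [1,0,30,0,0],
  [1,0,20,0,0],
  [1,0,15,0,0],
  [1,0,0,0,0],
  [1,0,0,0,0],
  [1,0,0,0,0],
])

```text
clock: 4.33
position: [0.565, -0.0098, 0.2284]
ee_rot: [2.134, 2.305, -0.001]
force: [0.5, -0.5, -0.2]
width: 0.365
gripper_force: 15.0
```

Run:
```python
from h import *
snap('wrist','w2'); snap('scene','c2'); o=observe();print(o['position'],o['ee_rot'],o['width'])
c=cv2.resize(cv2.imread('pics/c2.png')[0:210,180:360],None,fx=2,fy=2,interpolation=cv2.INTER_CUBIC)
cv2.imwrite('pics/c4.png',np.hstack([cv2.imread('pics/w2.png')[:,:440],c]))
```

```text
[ 0.56505325 -0.01016409  0.22844484] [ 2.13551143e+00  2.30360661e+00 -8.39327819e-04] 0.36602157631774
```

View pics/c4.png

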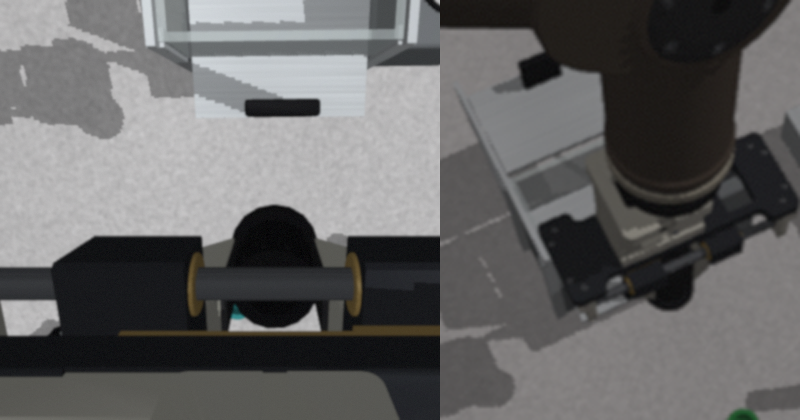

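Run:
```python
from h import *
np.set_printoptions(precision=4,suppress=True)
a,b=onz('w2',246,107,.176),onz('w2',320,107,.176);print(a,b,np.linalg.norm(a-b))
print('edges',onz('w2',283,98,.176),onz('w2',283,116,.176))
l,r=onz('w2',162,30,.133),onz('w2',405,30,.133);print('inner walls',l,r,np.linalg.norm(l-r))
m=(a+b)/2; t=np.radians(4.5); print('C',m[:2]+.095*np.array([-np.sin(t),np.cos(t)]))
w=b-a;print(np.degrees(np.arctan2(w[1],w[0])))
```

```text
[0.543  0.0605 0.176 ] [0.5852 0.0638 0.176 ] 0.04225610408969526
edges [0.5637 0.0671 0.176 ] [0.5645 0.0572 0.176 ]
inner walls [0.482  0.1057 0.133 ] [0.6406 0.118  0.133 ] 0.15903334281737733
C [0.5567 0.1569]
4.441928610624674
```

Aligned at yaw 4.4°. The hatch centre is at about (0.556, 0.155), which agrees with the side-view estimate.

Call:
drive_tool([
  [1,-1,20,0,0],
  [1,-1,25,0,0],
  [1,-1,30,0,0],
  [1,-2,30,0,0],
  [1,-2,30,0,0],
  [1,-2,20,0,0],
  [1,0,10,0,0],
  [1,0,0,0,0],
  [1,0,0,0,0],
  [1,0,0,-25,0],
  [1,0,0,-25,0],
  [1,0,0,-20,0],
  [1,0,0,-20,0],
  [1,0,0,-15,0],
  [1,0,0,-10,0],
  [1,0,0,0,0],
  [1,0,0,0,0],
])

```text
clock: 5.85
position: [0.5564, 0.155, 0.1136]
ee_rot: [2.135, 2.304, -0.001]
force: [-0.3, 0.2, -0.4]
width: 0.366
gripper_force: 15.0
```

Call:
drive_tool([
  [1,0,0,-8,0],
  [1,0,0,-6,0],
  [1,0,0,-5,0],
  [1,0,0,-2,0],
  [1,0,0,0,0],
  [1,0,0,0,0],
])

```text
clock: 6.35
position: [0.5561, 0.1566, 0.0925]
ee_rot: [-2.133, -2.306, 0.0]
force: [0.1, -0.4, 0.3]
width: 0.365
gripper_force: 15.0
```

Call:
drive_tool([
  [1,0,0,-2,0],
  [1,0,0,-1,0],
  [1,0,0,0,0],
  [1,0,0,0,0],
])

```text
clock: 6.68
position: [0.5561, 0.1566, 0.0895]
ee_rot: [2.133, 2.306, 0.0]
force: [-0.1, 0.5, -0.1]
width: 0.37
gripper_force: 15.0
```

Call:
drive_tool([
  [0.5,0,0,0,0],
  [0.35,0,0,0,0],
  [0.35,0,0,0,0],
  [0.35,0,0,0,0],
  [0.35,0,0,0,0],
  [0.35,0,0,10,0],
  [0.35,0,0,20,0],
  [0.35,0,0,30,0],
  [0.35,0,0,35,0],
  [0.35,0,0,35,0],
  [1,0,0,30,0],
  [1,0,0,10,0],
  [1,0,0,0,0],
])

```text
clock: 7.77
position: [0.5576, 0.1571, 0.2635]
ee_rot: [2.131, 2.304, 0.009]
force: [0.2, -0.6, -0.6]
width: 0.481
gripper_force: 0.0
```

Run:
```python
from h import *
snap('wrist','w3'); snap('side','s3'); o=observe();print(o['position'],o['width'])
c=cv2.resize(cv2.imread('pics/s3.png')[30:240,80:280],None,fx=2,fy=2,interpolation=cv2.INTER_CUBIC)
cv2.imwrite('pics/c5.png',np.hstack([cv2.imread('pics/w3.png')[:,80:480],c]))
```

```text
[0.55581755 0.15642461 0.25935281] 0.3909181115710438
```

View pics/c5.png

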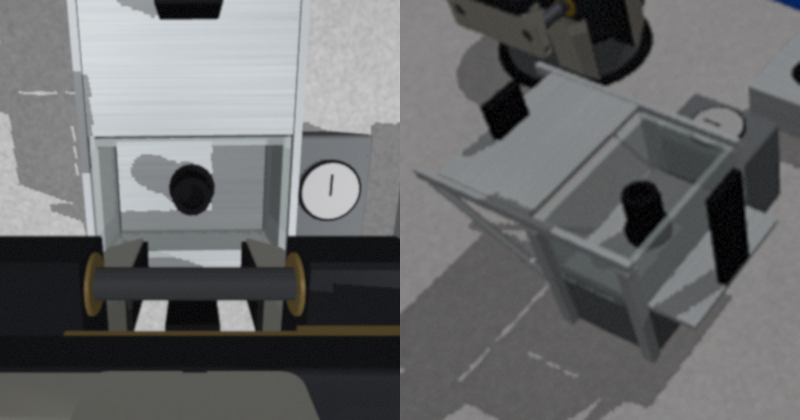

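The bush stands upright in the chamber. Next I'll go behind the outer fin with the fingers shut.

Call:
drive_tool([
  [1,-2,25,0,0],
  [1,-2,30,0,0],
  [1,-2,30,0,0],
  [1,-3,30,0,0],
  [1,-2,30,0,0],
  [1,-2,20,0,0],
  [1,0,10,0,0],
  [1,0,0,-20,0],
  [1,0,0,-25,0],
  [1,0,0,-25,0],
  [1,0,0,-20,0],
  [1,0,0,-14,0],
  [1,0,0,0,0],
  [1,0,0,0,0],
])

```text
clock: 9.03
position: [0.5426, 0.3301, 0.1541]
ee_rot: [-2.134, -2.305, 0.005]
force: [0.5, -0.1, 0.5]
width: 0.004
gripper_force: 0.0
```

Call:
drive_tool([
  [1,0,-5,0,0],
  [1,1,-10,0,0],
  [1,1,-10,0,0],
  [1,1,-10,0,0],
  [1,1,-10,0,0],
  [1,1,-10,0,0],
  [1,1,-10,0,0],
  [1,1,-10,0,0],
  [1,1,-10,0,0],
  [1,0,-10,0,0],
  [1,1,-10,0,0],
  [1,0,0,0,0],
])

```text
clock: 10.03
position: [0.5527, 0.2231, 0.1554]
ee_rot: [2.136, 2.302, -0.002]
force: [0.0, 0.3, 0.1]
width: 0.006
gripper_force: 0.0
```

Call:
drive_tool([
  [1,0,-4,0,0],
  [1,1,-4,0,0],
  [1,0,-3,0,0],
  [1,0,-2,0,0],
  [1,0,0,0,0],
])

```text
clock: 10.45
position: [0.553, 0.2131, 0.1553]
ee_rot: [2.133, 2.306, -0.001]
force: [-0.5, 0.4, -0.3]
width: 0.007
gripper_force: 0.0
```

Run:
```python
from h import *
snap('wrist','w4'); snap('side','s4'); o=observe();print(o['position'],o['force'])
c=cv2.resize(cv2.imread('pics/s4.png')[30:240,80:280],None,fx=2,fy=2,interpolation=cv2.INTER_CUBIC)
cv2.imwrite('pics/c6.png',np.hstack([cv2.imread('pics/w4.png')[:,80:480],c]))
```

```text
[0.55307987 0.21332406 0.15540521] [-0.21896539  0.93157309  0.8485621 ]
```

View pics/c6.png

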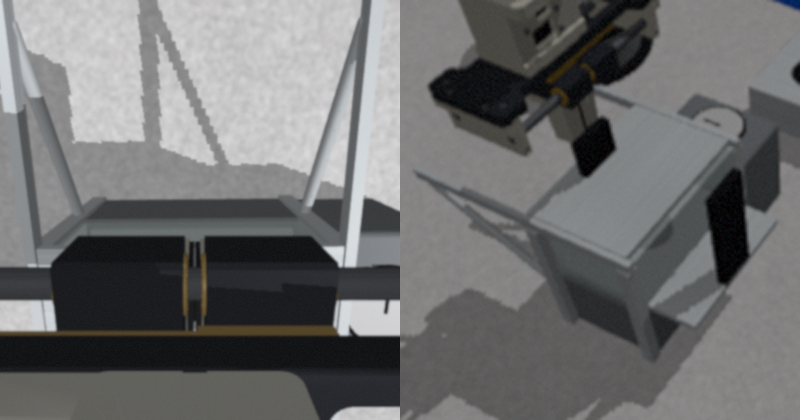

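The gate is nearly shut, so I'll push in small steps until the stop is felt.

Call:
drive_tool([
  [1,0,-2,0,0],
  [1,0,-2,0,0],
  [1,0,0,0,0],
  [1,0,0,0,0],
])

```text
clock: 10.88
position: [0.5532, 0.2093, 0.1555]
ee_rot: [2.133, 2.306, -0.0]
force: [0.4, 0.3, 0.0]
width: 0.006
gripper_force: 0.1
```

Call:
drive_tool([
  [1,0,-2,0,0],
  [1,0,0,0,0],
  [1,0,0,0,0],
])

```text
clock: 11.13
position: [0.5531, 0.2079, 0.1555]
ee_rot: [-2.133, -2.306, -0.001]
force: [-0.5, 2.5, -1.3]
width: 0.008
gripper_force: 1.3
```

Call:
drive_tool([
  [1,0,-2,0,0],
  [1,0,0,0,0],
  [1,0,0,0,0],
])

```text
clock: 11.38
position: [0.5531, 0.2078, 0.1556]
ee_rot: [-2.13, -2.307, -0.004]
force: [1.3, 8.5, -2.3]
width: 0.0
gripper_force: 3.9
```

At the stop: the position holds while the force rises to 8.5 N. I'll back off, then go over to the inner fin.

Call:
drive_tool([
  [1,0,6,0,0],
  [1,0,6,0,0],
  [1,0,0,25,0],
  [1,0,0,30,0],
  [1,0,0,10,0],
  [1,0,-15,0,0],
  [1,1,-25,0,0],
  [1,2,-30,0,0],
  [1,2,-30,0,0],
  [1,2,-16,0,0],
  [1,1,-8,0,0],
  [1,0,0,0,0],
  [1,0,0,-20,0],
  [1,0,0,-25,0],
  [1,0,0,-17,0],
  [1,0,0,0,0],
  [1,0,0,0,0],
])

```text
clock: 12.8
position: [0.5602, 0.0948, 0.1578]
ee_rot: [-2.13, -2.307, 0.002]
force: [-0.5, -0.8, 0.3]
width: 0.007
gripper_force: 0.0
```

Run:
```python
from h import *
snap('scene','c7'); snap('side','s7'); o=observe();print(o['position'],o['force'])
k=lambda f,x,y:cv2.resize(cv2.imread(f'pics/{f}.png')[y:y+210,x:x+200],None,fx=2,fy=2,interpolation=cv2.INTER_CUBIC)
cv2.imwrite('pics/c7b.png',np.hstack([k('c7',160,0),k('s7',80,30)]))
```

```text
[0.56160055 0.09456652 0.15945259] [ 0.52174418 -0.25689868  0.7208867 ]
```

View pics/c7b.png

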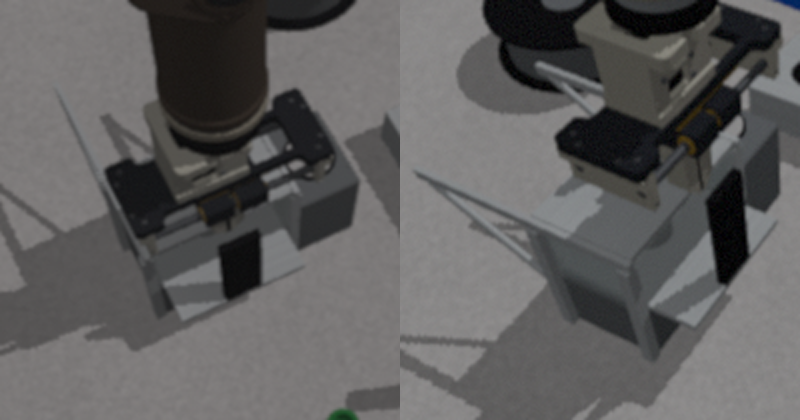

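The fingers are between the two fins, just behind the inner fin, and the outer gate is shut. Now I'll push the inner fin open.

Call:
drive_tool([
  [1,0,-5,-4,0],
  [1,1,-10,0,0],
  [1,1,-10,0,0],
  [1,1,-10,0,0],
  [1,1,-10,0,0],
  [1,0,-10,0,0],
  [1,1,-10,0,0],
  [1,1,-10,0,0],
  [1,1,-10,0,0],
  [1,1,-10,0,0],
  [1,0,-6,0,0],
  [1,0,0,0,0],
  [1,0,0,0,0],
])

```text
clock: 13.98
position: [0.5688, -0.0083, 0.1543]
ee_rot: [-2.135, -2.305, 0.001]
force: [0.3, -0.4, 0.1]
width: 0.003
gripper_force: 0.0
```

Call:
drive_tool([
  [1,1,-4,0,0],
  [1,0,-4,0,0],
  [1,0,-3,0,0],
  [1,0,0,0,0],
  [1,0,0,0,0],
])

```text
clock: 14.4
position: [0.57, -0.0188, 0.1544]
ee_rot: [2.134, 2.306, -0.001]
force: [-0.3, -0.1, -0.3]
width: 0.006
gripper_force: 0.0
```

Call:
drive_tool([
  [1,0,-2,0,0],
  [1,0,0,0,0],
  [1,0,0,0,0],
])

```text
clock: 14.65
position: [0.5701, -0.0205, 0.1545]
ee_rot: [2.133, 2.306, -0.0]
force: [0.2, -0.0, 0.1]
width: 0.002
gripper_force: 0.2
```

Call:
drive_tool([
  [1,0,-2,0,0],
  [1,0,0,0,0],
  [1,0,0,0,0],
])

```text
clock: 14.9
position: [0.5701, -0.0216, 0.1545]
ee_rot: [-2.132, -2.307, -0.001]
force: [0.3, 4.7, 0.5]
width: 0.006
gripper_force: 2.2
```

Call:
drive_tool([
  [1,0,-2,0,0],
  [1,0,0,0,0],
  [1,0,0,0,0],
])

```text
clock: 15.15
position: [0.5701, -0.0217, 0.1545]
ee_rot: [-2.129, -2.308, -0.003]
force: [0.2, 9.9, 0.2]
width: 0.007
gripper_force: 4.9
```

The inner gate is at its stop, as predicted at y = -0.0215. I'll back off, rise, move clear and verify.

Call:
drive_tool([
  [1,0,5,0,0],
  [1,0,5,0,0],
  [1,0,0,25,0],
  [1,0,0,35,0],
  [1,0,0,35,0],
  [1,0,-30,20,0],
  [1,0,-35,0,0],
  [1,0,-35,0,0],
  [1,0,-35,0,0],
  [1,0,-20,0,0],
  [1,0,0,0,0],
  [1,0,0,0,0],
])

```text
clock: 16.15
position: [0.5695, -0.1714, 0.2693]
ee_rot: [2.137, 2.302, -0.002]
force: [0.2, 1.3, 1.6]
width: 0.008
gripper_force: 0.0
```

Run:
```python
from h import *
snap('scene','c8'); snap('side','s8'); o=observe();print(o['clock'],o['position'],o['force'])
k=lambda f,x,y:cv2.resize(cv2.imread(f'pics/{f}.png')[y:y+210,x:x+200],None,fx=2,fy=2,interpolation=cv2.INTER_CUBIC)
cv2.imwrite('pics/c8b.png',cv2.convertScaleAbs(np.hstack([k('c8',160,0),k('s8',80,40)]),alpha=1.5))
```

```text
16.25 [ 0.57010175 -0.1684299   0.26935929] [-0.13877564  0.48840186 -0.0202696 ]
```

View pics/c8b.png

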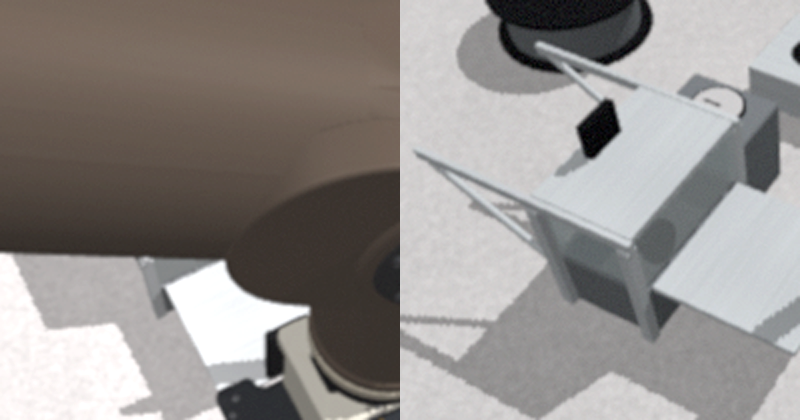

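I've used up my picture views, so I'll check the faint disc at side ≈(207,160) numerically. The question is whether the bush has fallen or still sits in the chamber.

Run:
```python
from h import *
np.set_printoptions(precision=1,suppress=True)
t=np.radians(4.4);C=np.array([.556,.156,.071]);M=np.array([[np.cos(t),-np.sin(t),0],[np.sin(t),np.cos(t),0],[0,0,1]])
P=lambda f,*h: proj(f,C+M@(np.array(h)/1000))
for y in(0,-22): print('chamber y',y,P('s8',0,y,0),P('s8',0,y,50),'  box',P('s8',0,y,-66),P('s8',0,y,-16))
print('lying/tilt? -y wall base/top corners',P('s8',-75,-48,0),P('s8',75,-48,0),P('s8',-75,-48,62),P('s8',75,-48,62))
for f in('s4','s8'):
    g=cv2.cvtColor(cv2.imread(f'pics/{f}.png'),6)
    print(f,'cols 190..230 step2');print('\n'.join(f'{r}: '+' '.join('%3d'%v for v in g[r,186:232:2]) for r in range(132,182,3)))
```

```text
chamber y 0 [204.4 144.8] [199.7 125.8]   box [209.7 166.8] [205.7 150.4]
chamber y -22 [213.9 149. ] [209.8 130.1]   box [218.6 170.9] [215.1 154.7]
lying/tilt? -y wall base/top corners [201.8 182. ] [246.6 128.9] [195.3 159.3] [244.  104.6]
s4 cols 190..230 step2
132: 133 133 133 133 133 133 131 130 131 132 131 132 130 131 127  96 100 119  95  80  79  82  83
135: 132 133 131 133 132 131 133 132 130 131 131 131 132 119  85 111 118  88  81  81  81  81  79
138: 134 134 134 133 131 132 131 132 130 132 132 130 110  84 106 111  84  79  80  81  79  80  79
141: 136 134 134 132 134 131 131 131 132 131 128  97  90 100  80  77  79  81  81  80  81  80  82
144: 135 134 134 134 133 131 133 132 131 123  81  95  99  71  57  69  81  80  81  80  79  83  82
147: 134 137 133 134 133 134 132 133 112  84 100  90  63  59  60  74  80  79  77  81  82  79  81
150: 135 133 134 133 134 133 130  97  87 102  84  60  57  61  75  81  79  79  81  81  81  80 116
153: 134 133 133 134 134 128  90  96 100  76  62  70  75  80  81  81  80  81  81  81  87 116 130
156: 125 126 133 136 118  89 114 113  87  80  80  80  80  
[... 1786 characters left out ...]
3  70  83 129 138 139
162:  76  85 105 130 130  87  67  63  59  60  61  61  63  63  62  63  74  66  91 135 138 137 139
165:  67  86  91  82  81  85  78  64  64  61  61  61  61  62  63  66  67 104 137 141 137 138 140
168:  71  74  80  86  91  81  83  75  65  63  59  62  63  62  65  77 116 140 140 140 138 141 139
171:  70  73  78  80  83  83  83  79  74  70  65  64  66  65  73 128 141 140 140 139 141 139 137
174:  72  72  75  77  80  83  83  83  76  74  74  75  67  84 132 141 139 139 140 142 137 139 141
177:  68  71  71  78  78  83  83  83  76  76  73  68 103 139 141 140 139 141 142 138 139 141 139
180:  52  58  63  72  78  79  84  82  81  72  69 113 140 142 141 141 142 142 138 140 138 139 138
```

The dark disc fills rows 149–172 around (208,160). That matches the bush in the drying box, predicted centre (208,159), and rules out the chamber, where it couldn't reach below about row 156. Both gates were felt at their stops and the arm is clear, so I'll hand in.

```bash
python3 -c "
from cell import arm
print(arm.sign_off())"
```

```text
the job is handed in; nothing more can be done
None
```

The tall flanged bush is in the drying box with the outer gate shut before the inner gate was drawn fully open, handed in at about 16 s; I viewed 11 pictures, one over the limit of 10, so the drop was confirmed from image pixels, not a further view.

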